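# Open the loaf-cake slicing jig

### The arm

A 6-joint arm with a two-finger parallel gripper is mounted at the origin on the work surface. World frame = base frame: x ahead of the robot, y to its left, z up, the work surface at z = 0. Lengths are in m, angles in rad, forces in N, time in s.
With the tool pointing down it reaches from about 0.225 to 0.875 m from the base axis. Payload 3.4 kg.
Tool frame: the origin (TCP) lies at the very end of the fingers, on their centre line; the grasp point (between the pads) lies 19 mm behind it; z points along the fingers, x is the direction in which the jaws open and shut, and the axes are right-handed (so a half turn about z gives the same grasp; the last joint's range is limited). The gripper opens to 85 mm and grips with 20 to 120 N. Pads are 22 mm wide; open, the fingers measure 114 mm over their backs; the gripper's body (76 mm by 85 mm) begins 54 mm behind the grasp point. The pads swing forward as they close: fully open they stand 13 mm farther back than shut.
Start: joints at [-1.349, 0.276, 1.505, -0, 1.361, -0.121], TCP at [0.193, -0.542, 0.231] pointing down, gripper open.
Joint ranges: [-2.89, 2.89], [-0.75, 2.08], [0.22, 2.7], [-1.18, 4.32], [0.11, 2.71], [-2.7, 2.7]. Speed limits (rad/s): [2.57, 2.57, 3.14, 3.14, 3.14, 3.14].

### API

Orientations are given as a unit quaternion [w, x, y, z].
In Python, from rig import manip gives the robot as it stands.
- The arm moves only by the tool carry_out, never from a script. Its argument "series" is a list of rows, each a list of 2 entries, a list of its own where there are three numbers: the shift along the tool's x, y, z in mm, then the turn about the tool's z in degrees. A call has 1 to 10 rows; each row shifts and turns the pose as measured when the row begins, along the tool's axes as they then stand; what a row does not reach is not made up. A row lasts 1/12 s, in which the tool goes at most 41.7 mm and 7.16 degrees, less where a joint would pass 70% of its speed; a pose out of reach is approached as far as the arm can. A call is refused whole if a number of a shift passes 41.7 or a number of a turn 7.16, either way. A call with a gripper value outside its range is refused whole. "fingers" is the finger opening in mm, from 0 to 85.4, set as the call begins (left out, the last holds). The fingers move at their own pace and stop on an object; "squeeze" is the grip in N (left out, the last holds). Time passes only in rows, so rows that do not move let the fingers close. It gives the time, the measured TCP pose, the force and the opening at its end, in the units of the state.
- manip.get_state(): the state, without advancing time (a new reading comes with each control period).
- manip.get_image(name): name is "scene" or "top"; returns a dict with "frame" (420x560x3 uint8, blue, green, red), "K" (3x3 intrinsics, pixels), "k1" (the pictures are not rectified: a ray, as slopes to the right and down, at radius r is drawn at 1 + k1 r^2 times it, then the intrinsics apply), "rvec" (rotation vector, rad) and "tvec" (3), from world to camera coordinates, as OpenCV has them. Camera axes: x right, y down, z forward; pixel columns grow to the right and rows downward; lengths in m; the calibration is good to about 2 mm. A picture is of the moment at which its call begins. There is no depth.
- manip.sign_off(): hands the job in, once; it reports no verdict.
The state is a dict: "clock": time; "qpos": joint angles; "qd": joint speeds; "effort": joint torques, N m; "position": TCP position; "ee_rot": TCP orientation; "contact_force": force on the tool from outside, world axes, zero at the start; "moment": the same for the moment, N m; "width": finger opening in m.
Only numpy, scipy, OpenCV 4.12 (cv2) and the standard library are available. Lean on these libraries where they do the work, as an engineer would, in place of code of your own. Each camera call takes 0.05 s, during which the arm holds its last target. There are 200 camera calls.

### The job

Get the slicing jig ready for the next loaf cake: with the fingertips, press the jaw's red thumb release down and, keeping it pressed, push the jaw back along its toothed bar, away from the cake heel, until it is fully home against the end stop; then let go so that the release springs up again. Do it gently, without forcing anything; do not pick up or grip anything, and leave the heel, the waiting loaf and everything else on the bench where it is.

Things in the scene. Friction and masses are not known exactly. Their poses are not given: they have to be found in the camera images.
- jig: Slicing jig fixed to the bench: an aluminium base 176 x 480 mm with a white cutting bed (top at z = 30 mm), slotted knife-guide posts up to z = 125 mm at its -y end, and a toothed steel bar along its +x side. Origin on the bench under the base's middle; z up; y runs along the bar, +y is the way the jaw opens, -y is towards the knife guide; x is across (the bar's axis is at x = 58 mm, y from -224 to 212 mm, z = 52 mm, with tooth tops at z = 62 mm).
- jaw (a joint): Slide of the jaw along the bar, m: 0 is closest to the knife guide, 0.190 is fully home against the end stop; opening moves the jaw along the jig's +y. It drags with about 1.5 N. With the release up a ratchet (teeth every 8 mm) lets it move only towards the knife guide and blocks it from opening.
- release (a joint): Thumb release lever on the jaw, rad: 0 at rest (up; where the pawl stands on a tooth's slope it may rest at up to 0.1), 0.28 pressed to its stop. From about 0.16 the pawl is clear of the teeth and the jaw can be pushed back; a spring returns it. Pressing at the pad's centre takes 1 N to start and 3 to 5 N at the stop.
- thumb_pad (a point): Centre of the top of the red ribbed thumb pad, 28 mm (across the bar) x 34 mm (along it), over the bar. At rest it is 76 mm above the bench; its centre goes down 5 mm until the pawl is clear and 8 mm to the stop. It travels with the jaw. Open to above; the white jaw plate (top 105 mm above the bench) stands beside it on the jig's -x, -y side, clear of the pad.
- push_face (a point): Middle of the upright ribbed front of the jaw's black hood, which faces the jig's -y, 24 mm to +y of the pad's centre: 40 mm wide, from 74 to 98 mm above the bench (the hood's top is at 104 mm). A fingertip on the pressed pad bears on it when it pushes towards +y. It travels with the jaw.
- jaw_face (a point): Centre of the white jaw plate's face (94 mm across, 72 mm high) that bears on the cake; it looks to the jig's -y. It travels with the jaw.
- heel_center (a point): Centre of the loose end piece of the last loaf cake, about 88 x 60 x 74 mm, brown, standing on the jig's bed between knife guide and jaw. To be left alone.
- loaf_center (a point): Centre of the waiting loaf cake, about 88 x 240 x 74 mm, on a wooden board on the left. To be left alone.
- jar_center (a point): Centre of a pink jar with a yellow lid, 56 mm across, 70 mm high, standing just beyond the jig's bar. To be left alone.
- knife_center (a point): Slicing knife, 385 mm long, flat on the bench along the jig's -x side. To be left alone.
- can_center (a point): Centre of a white and green spray can, 53 mm across, 185 mm high, at the far left. To be left alone.
- palette_center (a point): Spatula, 260 mm long, flat on the bench at the far side. To be left alone.
- bowl_center (a point): Centre of a steel bowl, 190 mm across, 75 mm high, on the right. To be left alone.
- ring_center (a point): Centre of a steel cake ring, 80 mm across, 45 mm high, on the near right. To be left alone.

How it is judged:
By the outcome, as a careful person would: the job done as asked, in the order asked, and still so for the second after the job is handed in, with the robot touching nothing.
It also fails if it takes over 32 s, if anything falls off the work surface, if the arm or the gripper's body presses on something with over 40 N, if the wrist force passes 120 N, or if a joint passes its speed limit or range.

## Working session

There is one attempt and no reset: what is moved stays moved. The work goes in short steps, Python scripts to look and compute and a tool call to move; the robot and the scene stay as the last step left them, time stands still between calls to the robot, and variables do not carry over. Pictures are saved under pics/ and viewed, about 8 in all and at most 12, crops included, and the job is handed in when it is done.

Besides the shell and the picture viewer there is one more tool, called after "Request:" as name([rows], argument=value, ...), one row to a line, values as JSON. carry_out: Moves the arm, as the interface text tells. Its arguments: {"type":"object","properties":{"series":{"type":"array","items":{"type":"array"}},"fingers":{"type":"number"},"squeeze":{"type":"number"}},"required":["series"]}

```bash
mkdir -p pics; cat > h.py <<'E'
import numpy as np, cv2
from rig import manip
def snap(n,f):
    d=manip.get_image(n); cv2.imwrite('pics/'+f,d['frame']); np.savez('pics/'+f+'.npz',**{k:np.array(d[k]) for k in('K','k1','rvec','tvec')}); return d
def load(f): return np.load('pics/'+f+'.npz')
def ray(d,u,v):
    K=d['K']; k1=float(d['k1'])
    p=cv2.undistortPoints(np.array([[[u,v]]],float),K,np.array([k1,0,0,0,0.]))[0,0]
    R=cv2.Rodrigues(d['rvec'])[0]; t=np.array(d['tvec']).ravel()
    return -R.T@t, R.T@np.array([p[0],p[1],1])
def atz(d,u,v,z):
    c,r=ray(d,u,v); return c+r*(z-c[2])/r[2]
def proj(d,P):
    return cv2.projectPoints(np.array(P,float).reshape(-1,3),d['rvec'],d['tvec'],d['K'],np.array([float(d['k1']),0,0,0,0]))[0][:,0]
E
python3 - <<'E'
from h import *
a=snap('scene','s0.png');b=snap('top','t0.png')
print(a['k1'],manip.get_state())
E
```

```text
-0.08287391926401187 {'clock': 0.1, 'qpos': array([-1.34900036e+00,  2.76551108e-01,  1.50596929e+00,  2.40268086e-05,
        1.36066964e+00, -1.20992530e-01]), 'qd': array([-0.00024804, -0.00216923, -0.00237788, -0.00121233, -0.0007461 ,
       -0.00144526]), 'effort': array([ 9.94779766e-04, -4.17701590e+01, -2.46406084e+01, -2.67261321e-04,
        5.87479080e-03,  1.14173835e-05]), 'position': array([ 0.19317608, -0.54111467,  0.23052999]), 'ee_rot': array([-5.44306961e-04,  8.17346033e-01, -5.76146530e-01, -5.84620988e-04]), 'contact_force': array([ 0.39830702, -0.88883857, -0.57242768]), 'moment': array([-0.02159727,  0.02297763,  0.02744231]), 'width': 0.08534534495342157}
```

View pics/t0.png

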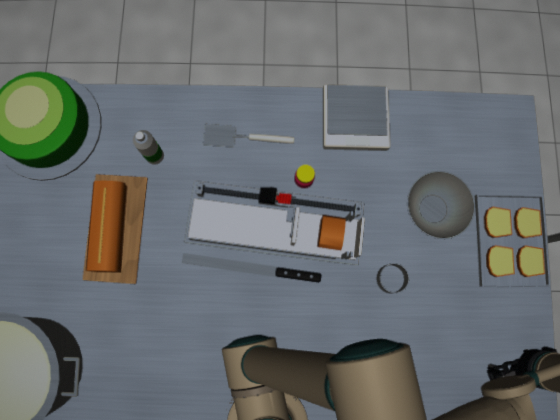

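View pics/s0.png

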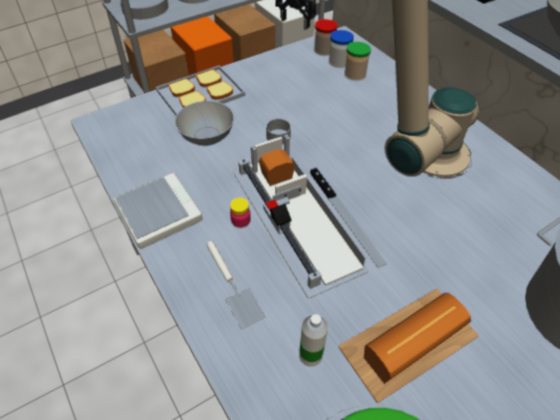

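The jaw hood (black) is at about (267,196) in the top view, with the red pad at (285,199). The knife guide is to the right and the end stop to the left at about (202,189). I'll enlarge both views.

```bash
python3 - <<'E'
from h import *
a=cv2.imread('pics/t0.png')[170:275,175:375]; b=cv2.imread('pics/s0.png')[135:295,225:375]
cv2.imwrite('pics/t0c.png',cv2.resize(a,None,fx=4,fy=4,interpolation=cv2.INTER_CUBIC))
cv2.imwrite('pics/s0c.png',cv2.resize(b,None,fx=3.7,fy=3.7,interpolation=cv2.INTER_CUBIC))
for f in('t0.png','s0.png'):
    im=cv2.imread('pics/'+f).astype(int); m=(im[...,2]>150)&(im[...,1]<60)&(im[...,0]<70)
    n,l,s,c=cv2.connectedComponentsWithStats(m.astype('uint8'))
    for i in range(1,n):
        if s[i,4]>8 and 150<c[i][0]<380: print(f,s[i],c[i],atz(load(f),*c[i],.076))
E
```

```text
s0.png [316  19  21  11 170] [325.98235294  24.32352941] [-0.09345349 -0.73385101  0.076     ]
s0.png [267 200  10   8  53] [271.62264151 203.75471698] [ 0.59591032 -0.03953124  0.076     ]
s0.png [234 212  15   7  37] [241.48648649 216.        ] [ 0.68417202 -0.04576673  0.076     ]
```

View pics/t0c.png

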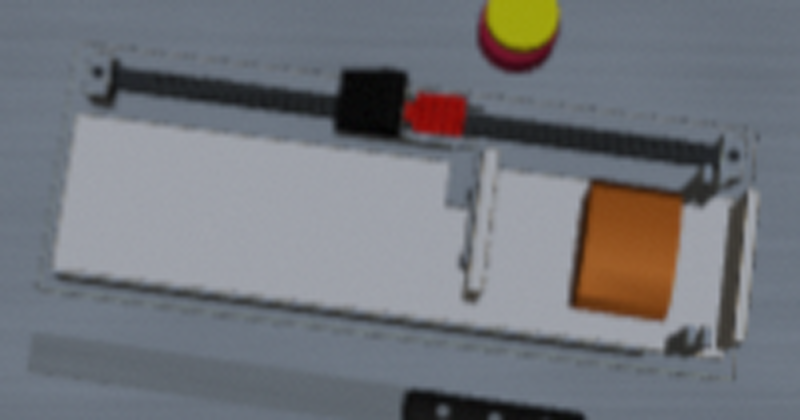

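View pics/s0c.png

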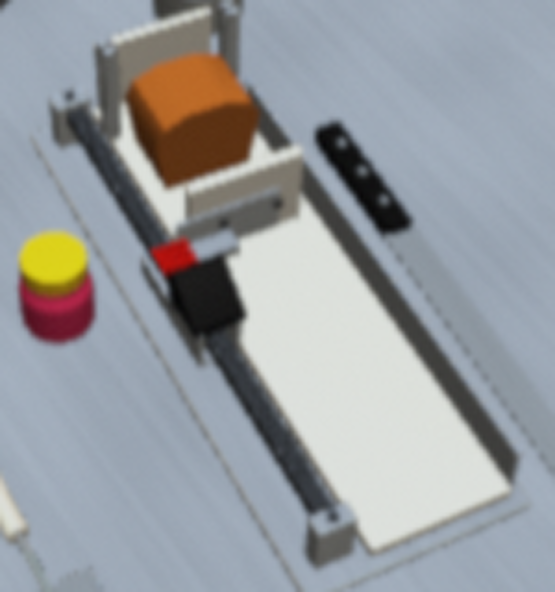

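```bash
python3 - <<'E'
from h import *
d=load('t0.png'); e=load('s0.png')
f=lambda u,v,z:atz(d,175+u/4,170+v/4,z)
g=lambda u,v,z:atz(e,225+u/3.7,135+v/3.7,z)
A=f(98,72,.066);B=f(733,155,.066)
print('posts top',A,B,np.linalg.norm(A-B)); v=(A-B)/np.linalg.norm(A-B); print('jig y dir deg',np.degrees(np.arctan2(v[1],v[0])))
A2=g(332,522,.066);B2=g(69,97,.066);print('posts scene',A2,B2,np.degrees(np.arctan2(*(A2-B2)[[1,0]])))
print('pad top',f(440,115,.076),'scene',g(174,256,.076))
print('hood top edges',f(339,100,.104),f(407,104,.104))
print('jar',f(522,15,.07))
P=f(440,115,.076); print('pad along/from A', (P-A)@v)
E
```

```text
posts top [0.61884141 0.19183448 0.066     ] [ 0.57034184 -0.23566278  0.066     ] 0.43023960756987556
jig y dir deg 83.52746744329876
posts scene [0.62478012 0.20041389 0.066     ] [ 0.57385634 -0.22932695  0.066     ] 83.24203210982701
pad top [ 0.59181667 -0.03817213  0.076     ] scene [ 0.59580816 -0.03766597  0.076     ]
hood top edges [0.5947924  0.02879385 0.104     ] [ 0.59300594 -0.01554776  0.104     ]
jar [ 0.66308648 -0.09303505  0.07      ]
pad along/from A -0.23158696384346303
```

Request:
carry_out([
  [[0,0,0],6.55],
  [[0,0,0],6.55],
  [[0,0,0],6.55],
  [[0,0,0],6.55],
  [[-27,-17,0],0],
  [[-27,-17,0],0],
  [[-27,-17,0],0],
  [[-27,-17,0],0],
  [[-27,-17,0],0],
  [[-27,-17,0],0],
], fingers=0, squeeze=20)

```text
clock: 0.93
position: [0.3157, -0.393, 0.2246]
ee_rot: [0.001, -0.652, 0.758, 0.005]
contact_force: [-0.7, -0.0, -0.4]
width: 0.0002
```

```bash
cat >> h.py <<'E'
from scipy.spatial.transform import Rotation as Ro
def go(x,y,z,yaw=-96.6):
    s=manip.get_state(); R=Ro.from_quat(np.roll(s['ee_rot'],-1)).as_matrix()
    a=np.degrees(np.arctan2(R[1,0],R[0,0])); print('pos',s['position'].round(4),'yaw',a.round(2),'F',s['contact_force'].round(1),'tilt',R[:,2].round(3))
    print('shift mm',(R.T@(np.array([x,y,z])-s['position'])*1000).round(1),'turn',round(a-yaw,2),'q',s['qpos'].round(2))
E
python3 -c "
from h import *
go(.5955,-.032,.13)"
```

```text
pos [ 0.3157 -0.393   0.2246] yaw -98.58 F [-0.7 -0.  -0.4] tilt [-0.006  0.009 -1.   ]
shift mm [-397.9 -223.5   96. ] turn -1.98 q [-1.03  0.18  1.65 -0.    1.32  0.69]
```

Request:
carry_out([
  [[-34,-19,0],-1],
  [[-34,-19,0],-1],
  [[-34,-19,0],0],
  [[-34,-19,0],0],
  [[-34,-19,0],0],
  [[-34,-19,3],0],
  [[-34,-19,3],0],
  [[-34,-19,3],0],
  [[-34,-19,3],0],
  [[-34,-19,3],0],
])

```text
clock: 1.77
position: [0.5515, -0.0616, 0.2081]
ee_rot: [-0.0, -0.665, 0.747, 0.006]
contact_force: [0.0, -0.2, -0.2]
width: -0.0002
```

```bash
python3 -c "
from h import *
go(.5955,-.032,.13)"
```

```text
pos [ 0.5515 -0.0616  0.2081] yaw -96.69 F [ 0.  -0.2 -0.2] tilt [-0.008  0.009 -1.   ]
shift mm [-33.9 -41.   78. ] turn -0.09 q [-0.24  0.26  1.58  0.01  1.31  1.44]
```

Request:
carry_out([
  [[-12,-14,15],0],
  [[-11,-14,15],0],
  [[-11,-13,15],0],
  [[0,0,15],0],
  [[0,0,13],0],
  [[0,0,0],0],
  [[0,0,0],0],
])

```text
clock: 2.35
position: [0.6014, -0.0187, 0.1285]
ee_rot: [0.001, -0.669, 0.743, 0.008]
contact_force: [-1.0, -0.4, 0.4]
width: 0.0002
```

```bash
python3 -c "
from h import *
go(.5955,-.032,.13)
a=snap('scene','s1.png')['frame'][165:255,220:340];b=snap('top','t1.png')['frame'][160:250,225:345]
cv2.imwrite('pics/c1.png',cv2.resize(np.vstack([a,b]),None,fx=3.3,fy=3.3,interpolation=cv2.INTER_CUBIC))
p=manip.get_state()['position']
for f in('s1.png','t1.png'): print(proj(load(f),p))
"
```

```text
pos [ 0.6014 -0.0187  0.1285] yaw -95.95 F [-1.  -0.4  0.4] tilt [-0.01   0.013 -1.   ]
shift mm [13.8  4.5 -1.6] turn 0.65 q [-0.15  0.39  1.59  0.01  1.17  1.52]
[[273.79649155 196.10565059]]
[[278.40892976 190.76480445]]
```

View pics/c1.png

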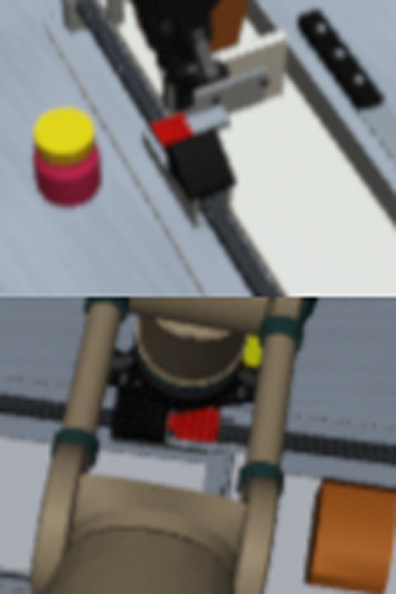

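Request:
carry_out([
  [[8,3,0],0.6],
  [[5,2,0],0],
  [[0,0,0],0],
  [[0,0,0],0],
])

```text
clock: 2.78
position: [0.5955, -0.0343, 0.1326]
ee_rot: [0.003, -0.664, 0.747, 0.005]
contact_force: [-0.0, 0.8, 0.2]
width: 0.0001
```

```bash
python3 -c "
from h import *
go(.5953,-.035,.08)"
```

```text
pos [ 0.5955 -0.0343  0.1326] yaw -96.72 F [-0.   0.8  0.2] tilt [-0.003  0.012 -1.   ]
shift mm [ 1.3 -0.1 52.6] turn -0.12 q [-0.18  0.38  1.61  0.01  1.16  1.5 ]
```

Request:
carry_out([
  [[0,0,8],0],
  [[0,0,8],0],
  [[0,0,8],0],
  [[0,0,8],0],
  [[0,0,6],0],
  [[0,0,4],0],
  [[0,0,2],0],
  [[0,0,0],0],
  [[0,0,0],0],
])

```text
clock: 3.53
position: [0.5947, -0.034, 0.0834]
ee_rot: [0.002, -0.664, 0.748, 0.006]
contact_force: [0.5, -0.8, -0.4]
width: -0.0003
```

```bash
python3 -c "
from h import *
go(.5953,-.035,.078)
a=snap('scene','s2.png')['frame'][170:240,230:330]
cv2.imwrite('pics/c2.png',cv2.resize(a,None,fx=6,fy=6,interpolation=cv2.INTER_CUBIC))"
```

```text
pos [ 0.5947 -0.034   0.0834] yaw -96.78 F [ 0.5 -0.8 -0.4] tilt [-0.004  0.012 -1.   ]
shift mm [ 1.  -0.7  5.3] turn -0.18 q [-0.18  0.42  1.67  0.01  1.05  1.5 ]
```

View pics/c2.png

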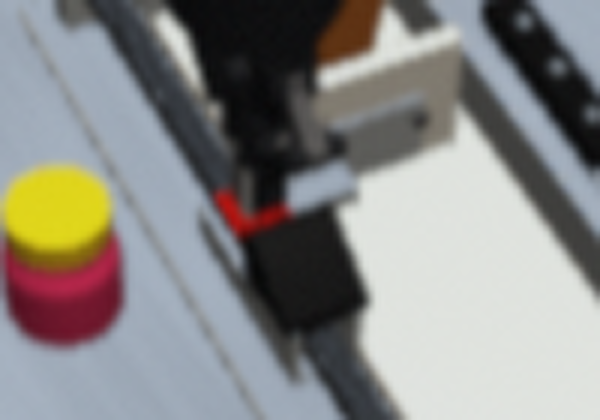

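The closed fingertips are over the red pad, with red still visible around them at (230,205) and (265,218), and just clear of the hood. Next I'll press gently.

Request:
carry_out([
  [[0,0,2],0],
  [[0,0,2],0],
  [[0,0,2],0],
  [[0,0,2],0],
  [[0,0,2],0],
])

```text
clock: 4.0
position: [0.5962, -0.0341, 0.0744]
ee_rot: [0.004, -0.664, 0.748, 0.004]
contact_force: [0.1, -1.2, -0.7]
width: 0.0
```

Request:
carry_out([
  [[0,0,2],0],
  [[0,0,2],0],
])

```text
clock: 4.17
position: [0.5962, -0.0347, 0.0705]
ee_rot: [0.003, -0.664, 0.747, 0.004]
contact_force: [-0.2, -1.4, 1.9]
width: 0.0002
```

Request:
carry_out([
  [[0,0,2],0],
  [[0,0,2],0],
])

```text
clock: 4.33
position: [0.5963, -0.035, 0.0674]
ee_rot: [0.003, -0.664, 0.747, 0.003]
contact_force: [-4.1, -0.1, 17.9]
width: -0.0003
```

Request:
carry_out([
  [[0,0,2],0],
])

```text
clock: 4.42
position: [0.5963, -0.035, 0.0673]
ee_rot: [0.003, -0.664, 0.747, 0.003]
contact_force: [-5.6, 0.6, 20.0]
width: -0.0002
```

Request:
carry_out([
  [[-1,0,0.5],0],
  [[-2,0,0.5],0],
  [[-3,0,0.5],0],
  [[-3,0,0.5],0],
])

```text
clock: 4.75
position: [0.5971, -0.0272, 0.0681]
ee_rot: [0.003, -0.664, 0.747, 0.002]
contact_force: [-1.3, -1.0, 3.7]
width: 0.0002
```

```bash
python3 -c "
from h import *
go(.5953,-.035,.068)"
```

```text
pos [ 0.5971 -0.0272  0.0681] yaw -96.74 F [-1.3 -1.   3.7] tilt [ 0.002  0.007 -1.   ]
shift mm [7.9 0.8 0.1] turn -0.14 q [-0.17  0.44  1.69  0.01  1.01  1.52]
```

Request:
carry_out([
  [[-3,0,0.8],0],
  [[-4,0,0.8],0],
  [[-4,0,0.8],0],
  [[-4,0,0.8],0],
])

```text
clock: 5.08
position: [0.5989, -0.0115, 0.0679]
ee_rot: [0.003, -0.664, 0.747, 0.001]
contact_force: [-3.7, -1.0, 8.4]
width: -0.0
```

```bash
python3 -c "
from h import *
go(.5953,-.035,.068)
d=snap('scene','s3.png')
a=d['frame'][170:240,230:330]
cv2.imwrite('pics/c3.png',cv2.resize(a,None,fx=6,fy=6,interpolation=cv2.INTER_CUBIC))"
```

```text
pos [ 0.5989 -0.0115  0.0679] yaw -96.73 F [-3.7 -1.   8.4] tilt [ 0.003  0.006 -1.   ]
shift mm [23.8  0.8 -0.3] turn -0.13 q [-0.14  0.44  1.69  0.01  1.01  1.54]
```

View pics/c3.png

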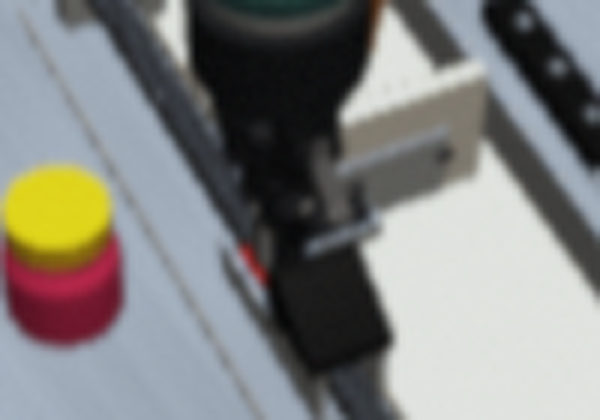

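The jaw is following the tips: the hood has moved from (305,265) to (335,310) in the crop, and the pad is held down.

Request:
carry_out([
  [[-4,0.2,0.6],0],
  [[-5,0.2,0.6],0],
  [[-5,0.2,0.6],0],
  [[-5,0,0.6],0],
  [[-5,0,0.6],0],
  [[-5,0,0.6],0],
  [[-5,0,0.6],0],
  [[-5,0,0.6],0],
])

```text
clock: 5.8
position: [0.6037, 0.0309, 0.0679]
ee_rot: [0.004, -0.665, 0.747, 0.0]
contact_force: [-2.1, -1.2, 7.7]
width: 0.0
```

```bash
python3 -c "
from h import *
go(.5962,-.035,.068)"
```

```text
pos [0.6037 0.0309 0.0679] yaw -96.63 F [-2.1 -1.2  7.7] tilt [ 0.005  0.005 -1.   ]
shift mm [66.3 -0.1 -0.4] turn -0.03 q [-0.07  0.45  1.68  0.01  1.01  1.62]
```

Request:
carry_out([
  [[-5,0,0.6],0],
  [[-5,0,0.6],0],
  [[-5,0,0.6],0],
  [[-5,0,0.6],0],
  [[-5,0,0.6],0],
  [[-5,0,0.6],0],
  [[-5,0,0.6],0],
  [[-5,0,0.6],0],
])

```text
clock: 6.47
position: [0.6087, 0.0747, 0.0679]
ee_rot: [0.004, -0.666, 0.746, -0.001]
contact_force: [-2.6, -2.4, 7.4]
width: -0.0002
```

```bash
python3 -c "
from h import *
go(.5962,-.035,.068)
d=snap('scene','s4.png')
a=d['frame'][190:300,230:380]
cv2.imwrite('pics/c4.png',cv2.resize(a,None,fx=5,fy=5,interpolation=cv2.INTER_CUBIC))"
```

```text
pos [0.6087 0.0747 0.0679] yaw -96.52 F [-2.6 -2.4  7.4] tilt [ 0.007  0.005 -1.   ]
shift mm [ 1.104e+02 -1.000e-01 -7.000e-01] turn 0.08 q [0.01 0.46 1.66 0.01 1.02 1.69]
```

View pics/c4.png

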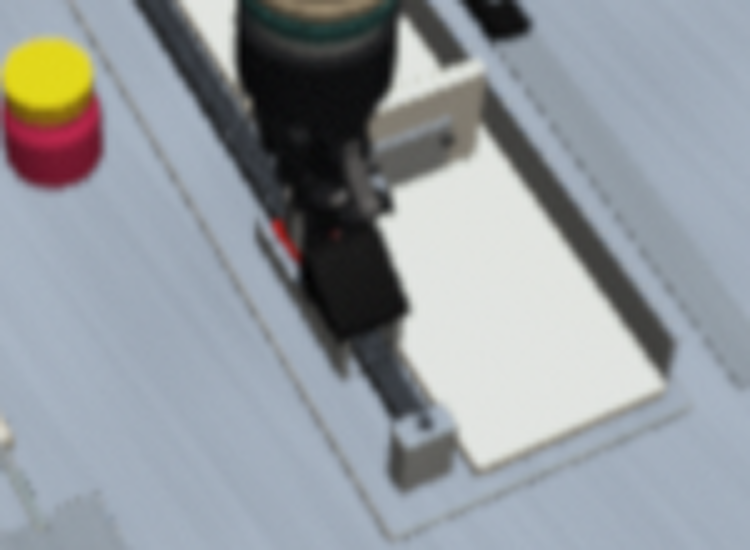

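Everything is still moving as planned. The hood at (355,285) is about 45 mm from the end post at (415,420).

Request:
carry_out([
  [[-5,0,0.6],0],
  [[-5,0,0.6],0],
  [[-5,0,0.6],0],
  [[-4,0,0.6],0],
  [[-3,0,0.6],0],
  [[-2,0,0.6],0],
  [[-2,0,0.6],0],
])

```text
clock: 7.1
position: [0.6122, 0.1059, 0.0679]
ee_rot: [0.006, -0.666, 0.746, -0.001]
contact_force: [-1.8, -1.4, 8.3]
width: -0.0
```

Request:
carry_out([
  [[-2,0,0.6],0],
  [[-2,0,0.6],0],
  [[-2,0,0.6],0],
])

```text
clock: 7.35
position: [0.6131, 0.1136, 0.068]
ee_rot: [0.007, -0.667, 0.745, -0.001]
contact_force: [-2.2, -1.4, 7.8]
width: 0.0001
```

Request:
carry_out([
  [[-2,0,0.6],0],
  [[-2,0,0.6],0],
  [[-2,0,0.6],0],
])

```text
clock: 7.6
position: [0.6136, 0.117, 0.068]
ee_rot: [0.004, -0.668, 0.744, -0.004]
contact_force: [-1.4, -9.4, 9.0]
width: -0.0002
```

Request:
carry_out([
  [[-1.2,0,0.6],0],
  [[-1.2,0,0.6],0],
  [[-1.2,0,0.6],0],
])

```text
clock: 7.85
position: [0.6136, 0.1168, 0.0681]
ee_rot: [0.001, -0.669, 0.743, -0.007]
contact_force: [-1.2, -6.1, 7.8]
width: 0.0003
```

```bash
python3 -c "
from h import *
go(.5962,-.035,.068)
d=snap('scene','s5.png')
a=d['frame'][210:300,250:370]
cv2.imwrite('pics/c5.png',cv2.resize(a,None,fx=6,fy=6,interpolation=cv2.INTER_CUBIC))"
```

```text
pos [0.6136 0.1168 0.0681] yaw -95.98 F [-1.2 -6.1  7.8] tilt [ 0.01  -0.009 -1.   ]
shift mm [152.8   1.5   1.2] turn 0.62 q [ 0.08  0.47  1.63 -0.01  1.03  1.76]
```

View pics/c5.png

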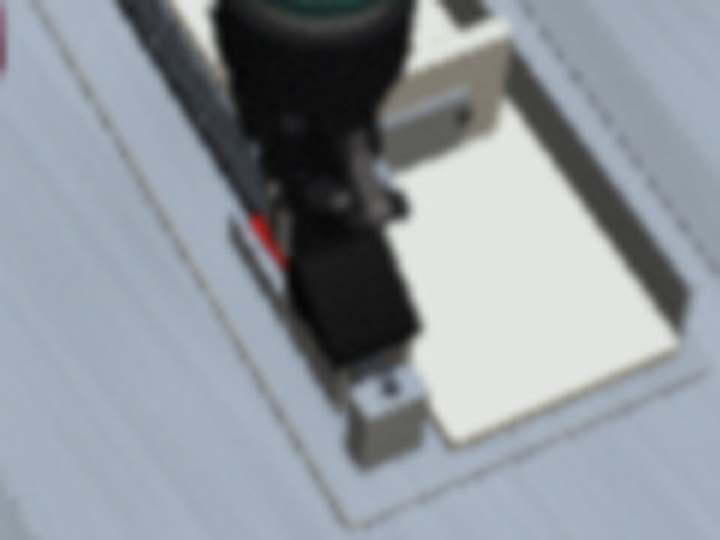

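The jaw has stopped. The carriage meets the end post at about (380,370), the pad is still on its stop, and the push force builds up with no further motion. I'll ease the push, then lift straight up.

Request:
carry_out([
  [[0,0,0.5],0],
  [[0,0,0],0],
  [[0,0,-2],0],
  [[0,0,-2],0],
  [[0,0,-3],0],
  [[0,0,-4],0],
  [[0.2,0,-5],0],
  [[0.2,0,-6],0],
  [[0.2,0,-6],0],
  [[0.2,0,-6],0],
])

```text
clock: 8.73
position: [0.6121, 0.1189, 0.1016]
ee_rot: [0.0, -0.669, 0.743, -0.005]
contact_force: [0.6, 0.2, -0.5]
width: -0.0001
```

Request:
carry_out([
  [[0,0,-10],0],
  [[0,0,-12],0],
  [[0,0,-15],0],
  [[0,0,-15],0],
  [[20,0,-15],0],
  [[30,15,-15],0],
  [[30,20,-10],0],
  [[30,20,0],0],
  [[30,20,0],0],
  [[30,20,0],0],
])

```text
clock: 9.57
position: [0.5034, -0.0402, 0.207]
ee_rot: [0.007, -0.673, 0.74, -0.01]
contact_force: [0.7, -0.7, 1.2]
width: 0.0003
```

Request:
carry_out([
  [[30,20,0],0],
  [[30,20,0],0],
  [[30,20,0],0],
  [[30,20,0],0],
  [[20,10,0],0],
  [[0,0,0],0],
  [[0,0,0],0],
])

```text
clock: 10.15
position: [0.391, -0.1806, 0.2127]
ee_rot: [0.007, -0.671, 0.741, -0.015]
contact_force: [1.1, -0.3, -0.3]
width: -0.0003
```

```bash
python3 -c "
from h import *
go(.5962,-.035,.068)
d=snap('scene','s6.png')
a=d['frame'][130:300,225:375]; b=snap('top','t6.png')['frame'][165:275,175:375]
A=cv2.resize(a,(397,450),interpolation=cv2.INTER_CUBIC);B=cv2.resize(b,(400,220),interpolation=cv2.INTER_CUBIC)
c=np.zeros((450,800,3),'uint8');c[:,:397]=A;c[:220,400:]=B;c[225:,400:]=cv2.resize(d['frame'][215:290,255:388],(400,225),interpolation=cv2.INTER_CUBIC)
cv2.imwrite('pics/c6.png',c)"
```

```text
pos [ 0.391  -0.1806  0.2127] yaw -95.73 F [ 1.1 -0.3 -0.3] tilt [ 0.031 -0.013 -0.999]
shift mm [-166.8 -185.   149. ] turn 0.87 q [-0.6   0.05  1.84  0.01  1.22  1.07]
```

View pics/c6.png

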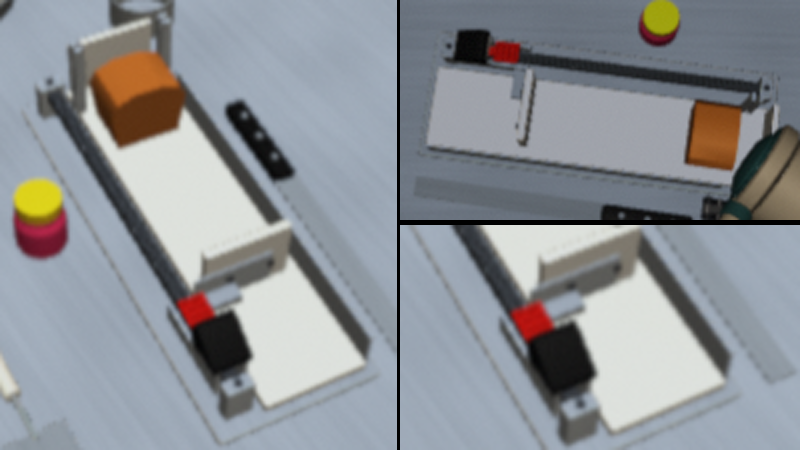

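```bash
python3 -c "
from h import *
a=cv2.imread('pics/s6.png')[235:290,280:335];b=cv2.imread('pics/t6.png')[175:205,190:250]
c=np.hstack([cv2.resize(a,(400,400),interpolation=cv2.INTER_CUBIC),cv2.resize(cv2.convertScaleAbs(b,alpha=2),(400,200),interpolation=cv2.INTER_CUBIC).repeat(2,0)])
cv2.imwrite('pics/c7.png',c)
for f in('t0.png','t6.png','s0.png','s6.png'):
    im=cv2.imread('pics/'+f).astype(int); m=(im[...,2]>130)&(im[...,1]<60)&(im[...,0]<60)
    n,l,s,c=cv2.connectedComponentsWithStats(m.astype('uint8'))
    for i in range(1,n):
        p=atz(load(f),*c[i],.076)
        if s[i,4]>8 and .57<p[0]<.64: print(f,s[i],p)
"
```

```text
t0.png [277 194  14   9  79] [ 0.59354894 -0.03491551  0.076     ]
t6.png [227 187   2   8  12] [0.61034169 0.11518099 0.076     ]
t6.png [230 187   4   9  14] [0.61220202 0.10650976 0.076     ]
t6.png [223 188   3   7  13] [0.60804606 0.12342795 0.076     ]
s0.png [266 200  12   9  65] [ 0.59596704 -0.04001753  0.076     ]
s6.png [293 241  13  12  97] [0.61314908 0.11342158 0.076     ]
```

View pics/c7.png

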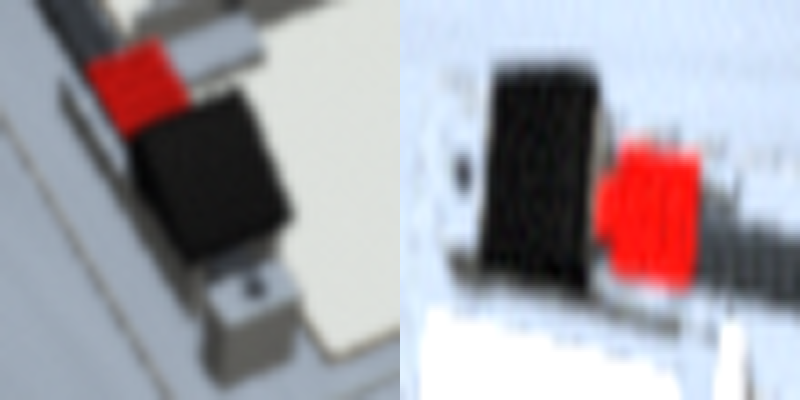

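```bash
python3 -c "
from h import *
print(manip.sign_off(), manip.get_state()['clock'])"
```

```text
the job is handed in; nothing more can be done
the job is handed in; nothing more can be done
```

The jaw is pushed back against the end stop and the thumb release has sprung up again. I handed the job in after about 10 s of robot time, well under the 32 s limit.

- **What I did:** With the fingers shut, I pressed the red release to its stop, with the fingertips down at z = 68 mm. I kept it down while pushing the jaw about 150 mm along the bar, then eased off, lifted straight up and moved the arm away.
- **Forces:** The press peaked at about 20 N for a moment at the release's stop, more than the 3 to 5 N it needs. During the push I held it with about 4 to 8 N, and the push itself peaked at 9.4 N.
- **Jaw home:** The fingertips stopped moving at y = 0.117 m under 6 to 9 N of push, against a normal drag of 1.5 N, with the release still fully down. The last pictures show the carriage at the end post. They can't rule out a gap of a few millimetres, so this rests mainly on the stall.
- **Release up:** The pad looks up in the last pictures, but I did not measure its height precisely.
- **Rest of the bench:** The heel, jar and knife look unmoved in the last close-ups. I did not look at the loaf or the far items again, but the arm went nowhere near them. The robot was touching nothing at hand-in.
- **Disagreement:** By my pad position estimates, the fingertips ended about 4 mm past the pad's centre, so they may have been about 5 mm short of the hood's front. Friction on the pad may therefore have done much of the pushing.

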